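Shim the rocking bowl-checking stand

ROBOT

A 7-joint arm with a two-finger parallel gripper is mounted at the origin on the work surface. World frame = base frame: x ahead of the robot, y to its left, z up, the work surface at z = 0. Lengths are in m, angles in rad, forces in N, time in s.
With the tool pointing down it reaches from about 0.425 to 0.875 m from the base axis. Payload 4.7 kg.
Tool frame: the origin (TCP) lies midway between the tips of the shut fingers; the grasp point (between the pads) lies 19 mm behind it (r.tcp_to_grasp is the distance from the TCP to the grasp point, in m); z points along the fingers, y is the line along which they close (so a half turn about z gives the same grasp; the last joint's range is limited). The gripper opens to 87 mm and grips with 3 to 60 N. Pads are 19 mm wide; open, the fingers measure 117 mm over their backs; the gripper's body (75 mm by 190 mm) begins 51 mm behind the grasp point.
Start: joints at [-1.109, 0.321, -0.07, 1.45, 0.023, 1.371, -0.057], TCP at [0.281, 0.586, 0.223] pointing down, gripper open.
Joint ranges: [-2.86, 2.86], [-0.3, 2.09], [-1.38, 1.24], [0.06, 2.45], [-1.56, 4.7], [0.09, 2.05], [-2.69, 2.69]. Speed limits (rad/s): [2.57, 2.57, 3.14, 3.14, 3.14, 3.14, 3.14].

INTERFACE

Orientations are given as a unit quaternion [x, y, z, w].
In Python, from cell import r gives the robot as it stands.
- The arm moves only by the shell command python3 -m crank 'ROWS'. ROWS is JSON, a list of rows, each a list of 3 entries, a list of its own where there are three numbers: the shift along the tool's x, y, z in m, then the turn, a rotation vector about the tool's x, y, z in degrees, then the finger opening in m, from 0 to 0.087. In form: [[[dx, dy, dz], [ax, ay, az], jaw], ...]. A call has exactly 5 rows; each row is the pose to reach, as a shift and turn from the pose commanded when the call began, along the tool's axes at that moment; what a row does not reach only later rows make up. A row lasts 1/10 s, in which the tool goes at most 50 mm and 8.59 degrees, less where a joint would pass 70% of its speed; a pose out of reach is approached as far as the arm can. A call with a gripper value outside its range is refused whole. The fingers move at their own pace and stop on an object; the grip force is fixed at half the most. Time passes only in rows, so rows that repeat a pose let the fingers close, or fill a call up. It gives the time, the measured TCP pose, the force, the opening and the grip force at its end, in the units of the state.
- r.state(): the state, without advancing time (a new reading comes with each control period).
- r.read_camera(name): name is "side" or "top"; returns a dict with "frame" (480x640x3 uint8, red, green, blue), "K" (3x3 intrinsics, pixels), "D" ([k1, k2, p1, p2, k3] as OpenCV has them; the pictures are not rectified), "view" (4x4, takes a point from world to camera coordinates). Camera axes: x right, y down, z forward; pixel columns grow to the right and rows downward; lengths in m; the calibration is good to about 2 mm. A picture is of the moment at which its call begins. There is no depth.
- r.sign_off(): hands the job in; it is judged then, once.
The state is a dict: "t": time; "qpos": joint angles; "joint_velocities": joint speeds; "tau": joint torques, N m; "tcp_pos": TCP position; "tcp_rot": TCP orientation; "contact_force": force on the tool from outside, world axes, zero at the start; "ft_torque": the same for the moment, N m; "gripper_width": opening from 0.0 (shut) to 1.0 (fully open); "grasp_force": force on a finger pad.
Only numpy, scipy, OpenCV 4.12 (cv2) and the standard library are available. Lean on these libraries where they do the work, as an engineer would, in place of code of your own. Each camera call takes 0.05 s, during which the arm holds its last target. There are 200 camera calls.

TASK

The bowl-checking stand on the bench leans towards its one short foot and rocks. Push the loose wooden wedge along the bench, thin end first, under that short foot until the stand is level and sits firmly without rocking, then stop pushing (do not ram it) and draw your fingers clear. Push the wedge only: do not pinch, lift or tip it, do not press on the stand itself, and leave the other things where they are.

Things in the scene. Friction and masses are not known exactly. Their poses are not given: they have to be found in the camera images.
- stand: fixed part of the stand, origin on the bench under the base plate's centre. Grey plate 212 x 172 mm (x, y), 42 to 62 mm up when level, four ball feet at x +-90, y +-70 mm; on it a bowl (110 mm across, rim 120 mm up) and, at +x +y, a column with dial gauge, 256 mm high. It cannot slide, only rock about the line through the feet (90, -70) and (-90, 70)
- rock (a joint): lean of the stand about the line through its two fixed feet, rad: 0 = level and firm, the foot at (90, 70) down on the bench (it goes no further); 0.072 = leaning fully to the short foot (start). Its weight, a few newtons at the short foot, drops it back to 0.072 unless the wedge holds it
- short_foot (a point): lowest point of the short foot's steel ball (radius 12 mm), at (-90, -70) mm in the stand's frame: 8 mm above the bench when leaning, 16 mm when level. The wedge's way in is along the stand's +y, from its -y side; under the plate there is free room for it to 120 mm beyond the foot (a rubber boss at (-20, -60) mm is clear of it)
- wedge: loose light-wood wedge 180 mm long (x), 50 wide (y), 0.1 kg, flat on the bench, origin mid-underside. Thin end (+x) roughly towards the short foot, 5 to 40 mm short of it, up to 12 mm aside, 0.2 rad askew. Thickness 4 mm at the thin end to 26.5 mm: first touches the leaning foot 32 mm from the thin end, makes it level with the foot 96 mm from it; then friction holds it
- wedge_tip (a point): middle of the wedge's thin end, on its underside
- wedge_back (a point): middle of the wedge's thick end (a flat upright face 50 mm wide, 26.5 mm high), on its underside: the face to push on
- offcut: bystander: a plain light-wood block 130 x 45 x 22 mm, not tapered, lying flat; origin at the centre of its underside
- jar: bystander: amber glass jar, 60 mm across, 85 mm high; origin at the centre of its underside
- blank: bystander: wooden disc 100 mm across, 45 mm high; origin at the centre of its underside
Not all that is in view belongs to the job. Leave any purple look-alike of the wedge alone.

How it is judged:
By the outcome, as a careful person would: the job done as asked, in the order asked, and still so for the second after the job is handed in, with the robot touching nothing.
It also fails if it takes over 38 s, if anything falls off the work surface, if the arm or the gripper's body presses on something with over 40 N, if the wrist force passes 120 N, or if a joint passes its speed limit or range.

## Working session

There is one attempt and no reset: what is moved stays moved. The work goes in short steps, Python scripts to look and compute and a shell command to move; the robot and the scene stay as the last step left them, time stands still between calls to the robot, and variables do not carry over. Pictures are saved under pics/ and viewed, at most 10 in all, crops included, and the job is handed in when it is done.

```bash
mkdir -p pics; ls
python3 - <<'E'
from cell import r
import cv2
for n in("side","top"):
    c=r.read_camera(n); cv2.imwrite(f"pics/{n}0.png",c["frame"][:,:,::-1]); print(n,c["K"],c["D"],c["view"])
s=r.state(); print(s["t"],s["tcp_pos"],s["tcp_rot"],s["gripper_width"])
E
```

```text
pics
side [[478.26076311   0.         322.67878489]
 [  0.         478.26076311 241.67454312]
 [  0.           0.           1.        ]] [-0.10547215  0.          0.          0.          0.        ] [[ 0.82044632 -0.57156318 -0.01354091 -0.4003344 ]
 [-0.42546307 -0.5945646  -0.68225663  0.28496647]
 [ 0.38190183  0.5655161  -0.73098737  0.91436554]
 [ 0.          0.          0.          1.        ]]
top [[499.64412005   0.         319.25352738]
 [  0.         499.64412005 240.59389669]
 [  0.           0.           1.        ]] [-0.1259328  0.         0.         0.         0.       ] [[-0.02159952 -0.99968088 -0.01309962  0.03848794]
 [-0.98785113  0.02335716 -0.15363784  0.50664364]
 [ 0.15389478  0.00962197 -0.98804039  1.07027137]
 [ 0.          0.          0.          1.        ]]
0.1 [0.28126987 0.58545595 0.22160116] [ 2.22014692e-01  9.75042958e-01 -8.29455318e-04 -1.33733710e-04] 1.0014736451954283
```

View pics/top0.png

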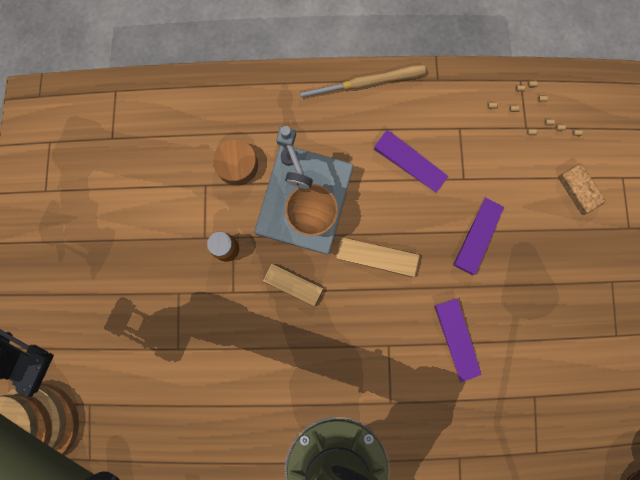

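View pics/side0.png

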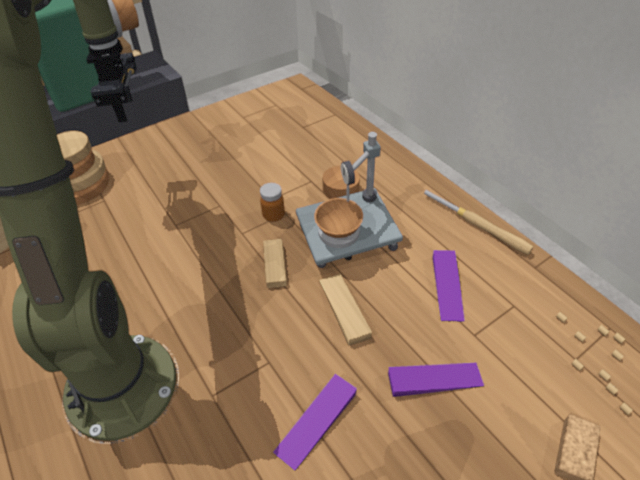

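Candidates for the wedge: long light-wood piece, top (378,257) / side (346,309); short light-wood block, top (293,284), which is the offcut; purple look-alikes at top (410,160), (479,237) and (458,340). By the description it is (378,257), with its thin end next to the stand corner away from the column, top (330,250). I'll check it with one close crop.

```bash
cat > h.py <<'E'
import numpy as np, cv2
def ray(c,px,z):
    u=cv2.undistortPoints(np.array(px,float).reshape(-1,1,2),c["K"],np.array(c["D"])).reshape(-1,2)
    V=np.array(c["view"]);R,t=V[:3,:3],V[:3,3];o=-R.T@t
    d=np.c_[u,np.ones(len(u))]@R
    return o+d*((np.broadcast_to(z,len(u))-o[2])/d[:,2])[:,None]
def proj(c,P):
    V=np.array(c["view"]);return cv2.projectPoints(np.array(P,float).reshape(-1,1,3),cv2.Rodrigues(V[:3,:3])[0],V[:3,3],c["K"],np.array(c["D"]))[0].reshape(-1,2)
E
python3 - <<'E'
from cell import r
from h import *
T=r.read_camera("top");S=r.read_camera("side")
t=cv2.resize(T["frame"][130:310,240:440],None,fx=4,fy=4,interpolation=cv2.INTER_CUBIC)[240:]
s=cv2.resize(S["frame"][225:350,250:400],None,fx=4,fy=4,interpolation=cv2.INTER_CUBIC)
cv2.imwrite("pics/tc.png",t[:,:,::-1]);cv2.imwrite("pics/sc.png",s[:,:,::-1])
for n,c in(("T",T),("S",S)):
    hsv=cv2.cvtColor(c["frame"],cv2.COLOR_RGB2HSV)
    for nm,m in(("wood",cv2.inRange(hsv,(10,60,165),(28,150,255))),("plate",cv2.inRange(hsv,(85,20,60),(125,120,200)))):
        cs=cv2.findContours(m,0,1)[0]
        for k in cs:
            if cv2.contourArea(k)>300: print(n,nm,cv2.contourArea(k),cv2.approxPolyDP(cv2.convexHull(k),3,True).reshape(-1,2).tolist())
E
```

```text
T wood 453.0 [[0, 397], [23, 408], [28, 429], [0, 412]]
T wood 633.5 [[290, 365], [274, 369], [114, 368], [228, 362]]
T wood 671.0 [[321, 291], [313, 300], [263, 280], [271, 264]]
T wood 1607.5 [[343, 238], [418, 255], [414, 275], [337, 258]]
T wood 2575.0 [[202, 226], [156, 225], [97, 213], [89, 193], [202, 189]]
T wood 512.5 [[427, 188], [359, 190], [360, 183], [413, 182]]
T wood 2203.0 [[564, 189], [562, 217], [501, 218], [436, 194], [446, 181], [556, 180]]
T wood 371.0 [[163, 185], [89, 187], [88, 182], [142, 179]]
T wood 1277.5 [[639, 170], [639, 175], [588, 211], [563, 175], [578, 165]]
T wood 405.0 [[575, 157], [639, 158], [639, 164], [577, 163]]
T wood 1403.0 [[570, 157], [556, 176], [465, 177], [464, 159]]
T wood 373.5 [[346, 150], [372, 153], [389, 169], [365, 170], [354, 165]]
T wood 328.0 [[273, 155], [250, 135], [276, 134]]
T wood 640.5 [[378, 131], [372, 140], [322, 143], [306, 138], [306, 133]]
T wood 332.5 [[457, 135], [401, 138], [393, 131], [457, 130]]
T wood 424.0 [[500, 123], [359, 125], [416, 121]]
T wood 574.5 [[508, 114], [397, 115], [433, 108], [482, 108]]
T w
[... 1217 characters left out ...]
9, 268]]
S wood 38273.0 [[381, 151], [618, 332], [639, 354], [639, 479], [537, 479], [350, 281], [375, 159]]
S wood 9114.0 [[93, 147], [117, 139], [198, 262], [213, 393], [104, 198]]
S wood 2133.0 [[377, 135], [406, 148], [549, 254], [535, 264], [458, 212], [384, 149]]
S wood 517.5 [[83, 133], [83, 147], [64, 157], [57, 135]]
S wood 2479.0 [[121, 137], [154, 126], [194, 178], [164, 206]]
S wood 2886.5 [[158, 123], [174, 118], [234, 161], [259, 188], [260, 209], [251, 227], [241, 231]]
S wood 427.5 [[306, 89], [317, 85], [373, 131], [367, 133]]
S wood 12671.0 [[192, 111], [286, 79], [367, 140], [360, 224], [343, 233], [298, 224]]
S plate 2489.5 [[375, 190], [401, 239], [319, 265], [297, 210]]
```

View pics/tc.png

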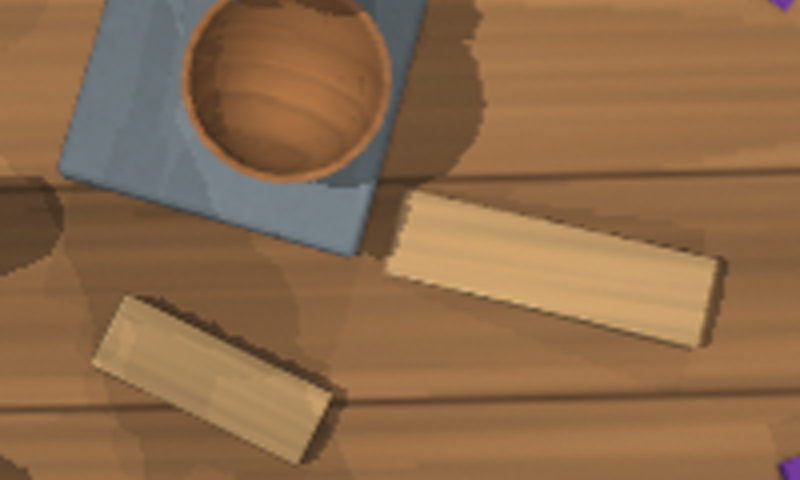

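View pics/sc.png

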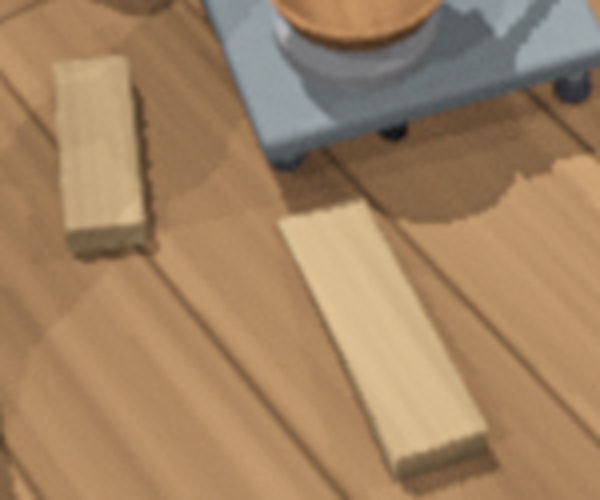

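Wedge confirmed: in the top crop the thin end is at (408,192)-(387,272) and the thick end at (718,260)-(698,348). In the side crop it tapers up to the thick face at (440,455). The short foot peeks out at side crop (286,160), i.e. pixel (321,265).

Run:
```python
from cell import r
from h import *
T=r.read_camera("top");S=r.read_camera("side")
f=lambda a,o:np.array(a)/4-.375+np.array(o)
wt=f([[408,192],[387,272],[718,260],[698,348]],[240,190])
ws=f([[362,200],[280,218],[487,433],[396,460]],[250,225])
for c,p in((T,wt),(S,ws)):
    P=ray(c,p,np.array([.004,.004,.0265,.0265])); print(P.round(4).tolist())
    tip=P[:2].mean(0);bk=P[2:].mean(0);d=(tip-bk)[:2]
    print("tip",tip.round(4),"back",bk.round(4),"len",np.hypot(*d),"yaw",np.arctan2(d[1],d[0]),"w",[np.linalg.norm(P[i]-P[i+1]) for i in(0,2)])
# plate corners: (-,-),(-,+),(+,-) ; lean drop
pt=np.vstack([f([[357,256],[61,175]],[240,190]),[[351.5,164.5]]])
ps=np.array([[318.5,263],[296.5,210],[401,238]]) # rough
for c,p in((T,pt),(S,ps)):
    C=ray(c,p,np.array([.0525,.0625,.0615])); print(C.round(4).tolist(),np.linalg.norm(C[0]-C[1]),np.linalg.norm(C[0]-C[2]))
    ex=C[2]-C[0];ey=C[1]-C[0]
    y=np.arctan2(ex[1],ex[0]);y2=np.arctan2(-ey[0],ey[1]);print("yaw",y,y2)
    cen=(C[1]+C[2])[:2]/2;a=(y+y2)/2
    R=np.array([[np.cos(a),-np.sin(a)],[np.sin(a),np.cos(a)]]);print("cen",cen,"foot",cen+R@[-.09,-.07],"ydir",R@[0,1])
print("football side px on z=.02",ray(S,f([[286,158]],[250,225]),.012))
# offcut
print(ray(T,[[271,264],[323,290],[315,306],[263,281]],.022).round(3).tolist())
s=r.state();print(s["t"])
```

```text
[[0.5186, -0.0241, 0.004], [0.4727, -0.0108, 0.004], [0.4723, -0.1961, 0.0265], [0.4232, -0.1824, 0.0265]]
tip [ 0.4956 -0.0175  0.004 ] back [ 0.4477 -0.1893  0.0265] len 0.17839071907572218 yaw 1.298841572001097 w [np.float64(0.047774153370806816), np.float64(0.050960606605931734)]
[[0.5198, -0.0244, 0.004], [0.474, -0.0079, 0.004], [0.4705, -0.1981, 0.0265], [0.4235, -0.184, 0.0265]]
tip [ 0.4969 -0.0161  0.004 ] back [ 0.447  -0.191   0.0265] len 0.18185920143236103 yaw 1.2927306540673227 w [np.float64(0.048641967268768994), np.float64(0.04900641023014213)]
[[0.476, 0.0065, 0.0525], [0.5231, 0.1672, 0.0625], [0.6743, -0.049, 0.0615]] 0.16779954137041234 0.2060814348008299
yaw -0.27275292665758055 -0.2847738054031169
cen [0.59870182 0.05914107] foot [0.49291445 0.01660834] ydir [0.27516696 0.96139645]
[[0.4766, -0.0013, 0.0525], [0.5242, 0.1618, 0.0625], [0.6689, -0.0558, 0.0615]] 0.1702249689082282 0.20008418737226852
yaw -0.2760077478747663 -0.2838764778581216
cen [0.59657982 0.05299859] foot [0.49074239 0.01059059] ydir [0.27630002 0.96107143]
football side px on z=.02 [[0.49856153 0.02125166 0.012     ]]
[[0.459, 0.137, 0.022], [0.399, 0.021, 0.022], [0.364, 0.04, 0.022], [0.422, 0.155, 0.022]]
0.3
```

```bash
python3 -m crank '[[[-0.038,-0.030,0],[0,0,8],0.015],[[-0.077,-0.060,0],[0,0,16],0.015],[[-0.116,-0.089,0],[0,0,24],0.015],[[-0.154,-0.119,0],[0,0,32],0.015],[[-0.193,-0.149,0],[0,0,40],0.015]]'
python3 -m crank '[[[-0.049,0.002,0],[0,0,8],0.015],[[-0.097,0.004,0],[0,0,16],0.015],[[-0.146,0.006,0],[0,0,24],0.015],[[-0.195,0.008,0],[0,0,32],0.015],[[-0.244,0.010,0],[0,0,40],0.015]]'
cat > d.py <<'E'
import sys,numpy as np
from cell import r
from scipy.spatial.transform import Rotation as R
s=r.state();M=R.from_quat(s["tcp_rot"]);g=np.array(eval(sys.argv[1]))
x=M.as_matrix()
print("t",s["t"],"tcp",np.round(s["tcp_pos"],4),"xdir",np.degrees(np.arctan2(x[1,0],x[0,0])),"F",np.round(s["contact_force"],1),"w",s["gripper_width"])
print("tool shift to goal",M.inv().apply(g-s["tcp_pos"]).round(4))
E
python3 d.py '[.438,-.228,.2]'
```

```text
t: 0.8
tcp_pos: [0.3915, 0.3663, 0.2227]
tcp_rot: [0.544, 0.839, 0.0, -0.0]
contact_force: [1.7, 0.2, 0.6]
gripper_width: 0.63
grasp_force: 0.0
t: 1.3
tcp_pos: [0.5012, 0.1481, 0.2229]
tcp_rot: [0.798, 0.602, 0.001, -0.0]
contact_force: [0.1, 0.8, -0.2]
gripper_width: 0.208
grasp_force: 0.0
t 1.3 tcp [0.5012 0.1481 0.2229] xdir 74.02675158332711 F [ 0.1  0.8 -0.2] w 0.2082426667294458
tool shift to goal [-0.3789  0.0427  0.0226]
```

```bash
python3 -m crank '[[[-0.047,0.005,0],[0,0,0],0.015],[[-0.095,0.010,0],[0,0,0],0.015],[[-0.142,0.016,0],[0,0,0],0.015],[[-0.190,0.021,0],[0,0,0],0.015],[[-0.237,0.027,0],[0,0,0],0.015]]'
python3 -m crank '[[[-0.047,0.005,0.02],[0,0,0],0.015],[[-0.095,0.010,0.04],[0,0,0],0.015],[[-0.142,0.016,0.06],[0,0,0],0.015],[[-0.142,0.016,0.09],[0,0,0],0.015],[[-0.142,0.016,0.12],[0,0,0],0.015]]'
python3 d.py '[.437,-.2285,.009]'
python3 - <<'E'
from cell import r
import cv2
T=r.read_camera("top")["frame"];S=r.read_camera("side")["frame"]
cv2.imwrite("pics/a.png",cv2.hconcat([cv2.resize(T[190:340,300:460],None,fx=2.5,fy=2.5,interpolation=2),cv2.resize(S[230:380,260:420],None,fx=2.5,fy=2.5,interpolation=2)])[:,:,::-1])
E
```

```text
t: 1.8
tcp_pos: [0.462, -0.0875, 0.2228]
tcp_rot: [0.797, 0.604, 0.001, 0.0]
contact_force: [1.0, -0.4, 0.0]
gripper_width: 0.176
grasp_force: 0.0
t: 2.3
tcp_pos: [0.4393, -0.2291, 0.1021]
tcp_rot: [0.798, 0.602, 0.001, 0.001]
contact_force: [-0.1, 0.6, -0.1]
gripper_width: 0.17
grasp_force: 0.0
t 2.3 tcp [ 0.4393 -0.2291  0.1021] xdir 74.08387239881908 F [-0.1  0.6 -0.1] w 0.16952275825098714
tool shift to goal [-0.     -0.0025  0.0931]
```

View pics/a.png

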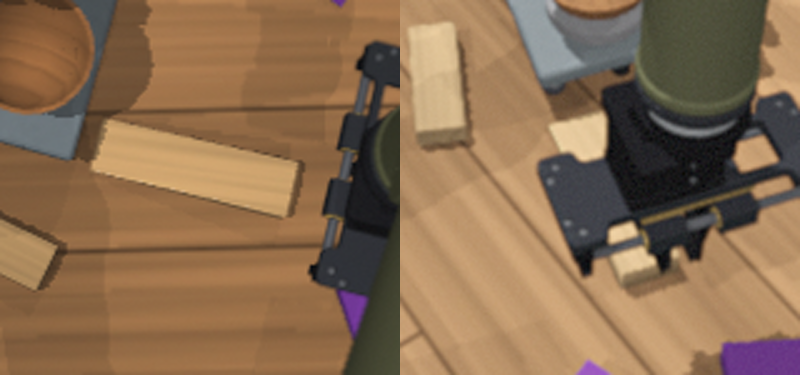

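The fingers are behind the thick end (top-crop fingers at x~340, wedge back at (295,190)), lined up with the face. Lowering now.

```bash
python3 -m crank '[[[0,-0.002,0.03],[0,0,0],0.015],[[0,-0.002,0.06],[0,0,0],0.015],[[0,-0.002,0.08],[0,0,0],0.015],[[0,-0.002,0.093],[0,0,0],0.015],[[0,-0.002,0.093],[0,0,0],0.015]]'
python3 d.py '[.4475,-.190,.009]'
```

```text
t: 2.9
tcp_pos: [0.4376, -0.2255, 0.0092]
tcp_rot: [0.797, 0.605, -0.001, -0.001]
contact_force: [-0.0, -0.4, 0.5]
gripper_width: 0.173
grasp_force: 0.0
t 2.9 tcp [ 0.4376 -0.2255  0.0092] xdir 74.39484228066515 F [-0.  -0.4  0.5] w 0.1730937011340742
tool shift to goal [ 0.0369 -0.      0.0002]
```

```bash
python3 -m crank '[[[0.010,0,0],[0,0,0],0.015],[[0.018,0,0],[0,0,0],0.015],[[0.024,0,0],[0,0,0],0.015],[[0.028,0,0],[0,0,0],0.015],[[0.032,0,0],[0,0,0],0.015]]'
python3 -m crank '[[[0.005,-0.0006,0],[0,0,0],0.015],[[0.010,-0.0012,0],[0,0,0],0.015],[[0.015,-0.0018,0],[0,0,0],0.015],[[0.020,-0.0024,0],[0,0,0],0.015],[[0.025,-0.003,0],[0,0,0],0.015]]'
python3 -m crank '[[[0.005,-0.0006,0],[0,0,0],0.015],[[0.010,-0.0012,0],[0,0,0],0.015],[[0.015,-0.0018,0],[0,0,0],0.015],[[0.020,-0.0024,0],[0,0,0],0.015],[[0.025,-0.003,0],[0,0,0],0.015]]'
python3 d.py '[.4475,-.190,.009]'
python3 - <<'E'
from cell import r
import cv2
T=r.read_camera("top")["frame"];S=r.read_camera("side")["frame"]
cv2.imwrite("pics/b.png",cv2.hconcat([cv2.resize(T[190:340,300:460],None,fx=2.5,fy=2.5,interpolation=2),cv2.resize(S[210:360,260:420],None,fx=2.5,fy=2.5,interpolation=2)])[:,:,::-1])
E
```

```text
t: 3.4
tcp_pos: [0.447, -0.1953, 0.0101]
tcp_rot: [0.797, 0.604, 0.0, 0.001]
contact_force: [0.2, -1.8, 1.1]
gripper_width: 0.173
grasp_force: 0.7
t: 3.9
tcp_pos: [0.4503, -0.1701, 0.0095]
tcp_rot: [0.797, 0.604, -0.0, 0.0]
contact_force: [-0.0, -2.2, 1.3]
gripper_width: 0.172
grasp_force: 0.7
t: 4.4
tcp_pos: [0.4542, -0.1451, 0.0095]
tcp_rot: [0.797, 0.604, 0.0, -0.0]
contact_force: [0.1, -1.7, 1.4]
gripper_width: 0.169
grasp_force: 0.6
t 4.4 tcp [ 0.4542 -0.1451  0.0095] xdir 74.34835983499588 F [ 0.1 -1.7  1.4] w 0.16879059400301175
tool shift to goal [-0.045   0.0057  0.0005]
```

View pics/b.png

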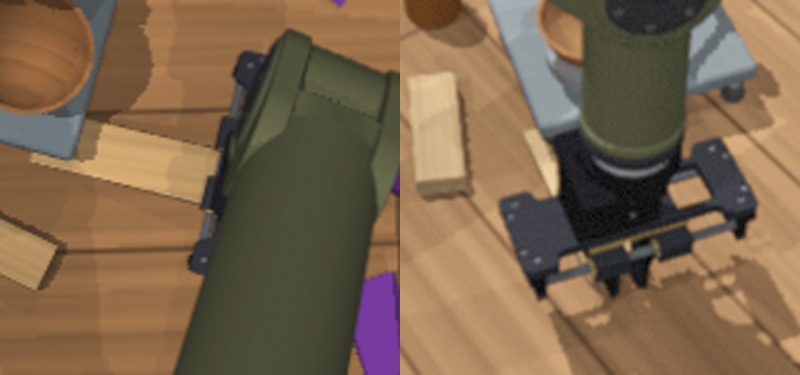

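Wedge is moving straight, tip already under the plate at crop (35,155), fingers on the back face at (215,175). Continuing, watching the force.

```bash
python3 -m crank '[[[0.005,-0.0006,0],[0,0,0],0.015],[[0.010,-0.0012,0],[0,0,0],0.015],[[0.015,-0.0018,0],[0,0,0],0.015],[[0.020,-0.0024,0],[0,0,0],0.015],[[0.025,-0.003,0],[0,0,0],0.015]]'
python3 -m crank '[[[0.004,0,0],[0,0,0],0.015],[[0.008,0,0],[0,0,0],0.015],[[0.012,0,0],[0,0,0],0.015],[[0.016,0,0],[0,0,0],0.015],[[0.020,0,0],[0,0,0],0.015]]'
python3 -m crank '[[[0.003,0,0],[0,0,0],0.015],[[0.006,0,0],[0,0,0],0.015],[[0.009,0,0],[0,0,0],0.015],[[0.012,0,0],[0,0,0],0.015],[[0.015,0,0],[0,0,0],0.015]]'
python3 d.py '[.4475,-.190,.009]'
python3 - <<'E'
from cell import r
import cv2
T=r.read_camera("top")["frame"];S=r.read_camera("side")["frame"]
cv2.imwrite("pics/c.png",cv2.hconcat([cv2.resize(T[115:275,240:400],None,fx=2.5,fy=2.5,interpolation=2),cv2.resize(S[120:280,260:420],None,fx=2.5,fy=2.5,interpolation=2)])[:,:,::-1])
E
```

```text
t: 5.0
tcp_pos: [0.4572, -0.1242, 0.0095]
tcp_rot: [0.797, 0.603, -0.002, 0.002]
contact_force: [-2.2, -10.5, 0.2]
gripper_width: 0.172
grasp_force: 5.1
t: 5.5
tcp_pos: [0.4624, -0.1049, 0.0095]
tcp_rot: [0.797, 0.603, -0.002, 0.001]
contact_force: [-2.9, -9.7, 2.7]
gripper_width: 0.171
grasp_force: 4.9
t: 6.0
tcp_pos: [0.4665, -0.0902, 0.0095]
tcp_rot: [0.797, 0.603, -0.002, 0.001]
contact_force: [-2.5, -9.4, 2.0]
gripper_width: 0.172
grasp_force: 4.6
t 6.0 tcp [ 0.4665 -0.0902  0.0095] xdir 74.23960304079647 F [-2.5 -9.4  2. ] w 0.17195751891103683
tool shift to goal [-0.1012  0.0089  0.0009]
```

View pics/c.png

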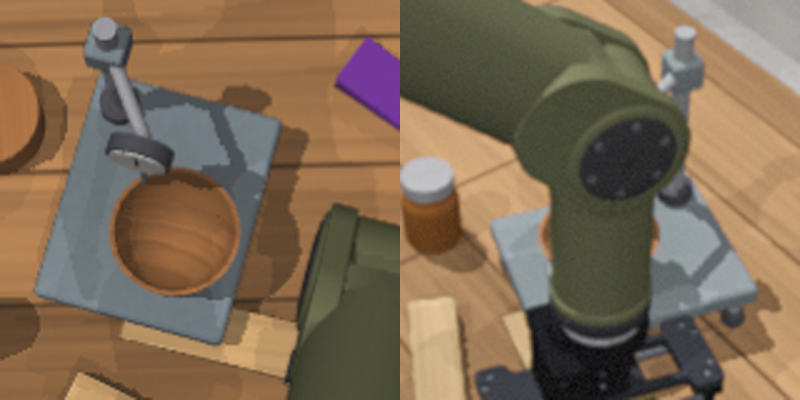

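```bash
python3 -m crank '[[[0.002,0,0],[0,0,0],0.015],[[0.004,0,0],[0,0,0],0.015],[[0.006,0,0],[0,0,0],0.015],[[0.008,0,0],[0,0,0],0.015],[[0.010,0,0],[0,0,0],0.015]]'
python3 -m crank '[[[0.001,0,0],[0,0,0],0.015],[[0.002,0,0],[0,0,0],0.015],[[0.003,0,0],[0,0,0],0.015],[[0.004,0,0],[0,0,0],0.015],[[0.005,0,0],[0,0,0],0.015]]'
python3 d.py '[.4475,-.190,.009]'
```

```text
t: 6.6
tcp_pos: [0.4692, -0.0804, 0.0095]
tcp_rot: [0.797, 0.604, -0.002, 0.001]
contact_force: [-3.4, -8.6, 1.9]
gripper_width: 0.176
grasp_force: 4.3
t: 7.1
tcp_pos: [0.4706, -0.0754, 0.0095]
tcp_rot: [0.797, 0.604, -0.002, 0.001]
contact_force: [-2.2, -8.7, 2.0]
gripper_width: 0.171
grasp_force: 4.2
t 7.1 tcp [ 0.4706 -0.0754  0.0095] xdir 74.25355138060584 F [-2.2 -8.7  2. ] w 0.17097818630145967
tool shift to goal [-0.1165  0.0089  0.0009]
```

```bash
python3 -m crank '[[[0.0005,0,0],[0,0,0],0.015],[[0.001,0,0],[0,0,0],0.015],[[0.0015,0,0],[0,0,0],0.015],[[0.002,0,0],[0,0,0],0.015],[[0.002,0,0],[0,0,0],0.015]]'
```

```text
t: 7.6
tcp_pos: [0.4712, -0.0733, 0.0095]
tcp_rot: [0.797, 0.604, -0.001, 0.001]
contact_force: [-1.7, -6.8, 1.9]
gripper_width: 0.173
grasp_force: 3.9
```

```bash
python3 -m crank '[[[0.0005,0,0],[0,0,0],0.015],[[0.001,0,0],[0,0,0],0.015],[[0.0015,0,0],[0,0,0],0.015],[[0.002,0,0],[0,0,0],0.015],[[0.002,0,0],[0,0,0],0.015]]'
```

```text
t: 8.1
tcp_pos: [0.4717, -0.0713, 0.0095]
tcp_rot: [0.797, 0.604, -0.001, 0.001]
contact_force: [-2.0, -7.8, 1.5]
gripper_width: 0.17
grasp_force: 3.8
```

```bash
python3 -m crank '[[[0.0005,0,0],[0,0,0],0.015],[[0.001,0,0],[0,0,0],0.015],[[0.0015,0,0],[0,0,0],0.015],[[0.002,0,0],[0,0,0],0.015],[[0.002,0,0],[0,0,0],0.015]]'
```

```text
t: 8.6
tcp_pos: [0.4722, -0.0696, 0.0095]
tcp_rot: [0.797, 0.604, -0.002, 0.001]
contact_force: [-2.8, -8.3, 2.1]
gripper_width: 0.172
grasp_force: 4.1
```

Run:
```python
from cell import r
from h import *
T=r.read_camera("top");f=T["frame"]
P=lambda L:None
hsv=cv2.cvtColor(f,cv2.COLOR_RGB2HSV);m=cv2.inRange(hsv,(85,20,60),(125,120,200));m[:, 380:]=0
k=max(cv2.findContours(m,0,1)[0],key=cv2.contourArea);print(cv2.approxPolyDP(cv2.convexHull(k),3,True).reshape(-1,2).tolist())
cv2.imwrite("pics/d.png",cv2.resize(f[150:290,240:400],None,fx=4,fy=4,interpolation=2)[:,:,::-1])
```

```text
[[280, 145], [351, 165], [326, 251], [254, 231]]
```

View pics/d.png

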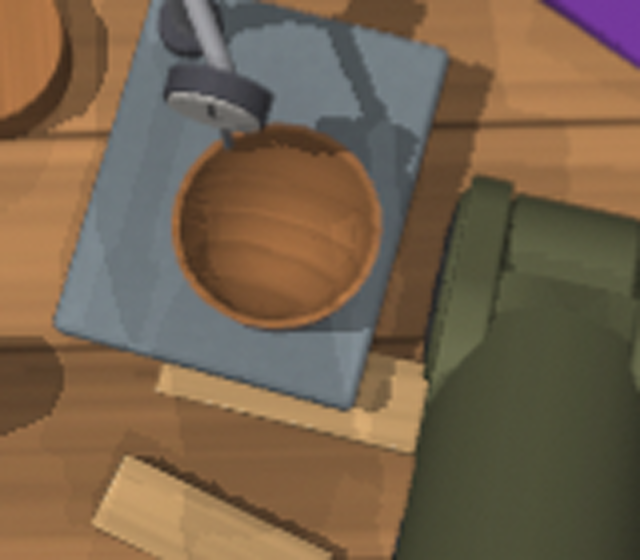

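Run:
```python
from cell import r
from h import *
from scipy.spatial.transform import Rotation as R
T=r.read_camera("top")
a=-.279;Rz=R.from_euler("z",a);foot=np.array([.4955,.018]);o=foot-Rz.apply([-.09,-.07,0])[:2]
tip=ray(T,[[160/4-.4+240,388/4-.4+150],[160/4-.4+240,366/4-.4+150]],.004);print(tip)
e=Rz.inv().apply(tip-np.r_[foot,0]);print("tip-left corner rel foot in stand axes",e.round(4))
n=np.array([-.18,.14,0])/np.hypot(.18,.14)
for th in(.072,.03,0):
    c=np.array([[-.106,-.086,.062],[-.106,.086,.062],[.106,-.086,.062],[-.106,-.086,.042]])
    for s in(1,-1):
        q=R.from_rotvec(n*s*th).apply(c-[.09,-.07,0])+[.09,-.07,0]
        if q[0,2]<=.0621: print(th,proj(T,Rz.apply(q)+[*o,0]).round(1).tolist());break
```

```text
[[0.50111644 0.11856125 0.004     ]
 [0.51387624 0.11843983 0.004     ]]
tip-left corner rel foot in stand axes [[-0.0223  0.0982  0.004 ]
 [-0.01    0.1016  0.004 ]]
0.072 [[329.8, 255.3], [253.8, 235.1], [353.7, 163.7], [329.3, 255.9]]
0.03 [[329.2, 254.1], [253.1, 234.1], [353.0, 162.8], [328.9, 255.0]]
0 [[328.7, 253.2], [252.6, 233.5], [352.5, 162.2], [328.6, 254.4]]
```

```bash
python3 -m crank '[[[0.0005,0,0],[0,0,0],0.015],[[0.001,0,0],[0,0,0],0.015],[[0.001,0,0],[0,0,0],0.015],[[0.001,0,0],[0,0,0],0.015],[[0.001,0,0],[0,0,0],0.015]]'
```

```text
t: 9.2
tcp_pos: [0.4723, -0.0694, 0.0095]
tcp_rot: [0.797, 0.603, -0.002, 0.001]
contact_force: [-4.1, -9.2, 3.0]
gripper_width: 0.172
grasp_force: 4.9
```

```bash
python3 -m crank '[[[0.0005,0,0],[0,0,0],0.015],[[0.001,0,0],[0,0,0],0.015],[[0.001,0,0],[0,0,0],0.015],[[0.001,0,0],[0,0,0],0.015],[[0.001,0,0],[0,0,0],0.015]]'
```

```text
t: 9.7
tcp_pos: [0.4723, -0.0692, 0.0095]
tcp_rot: [0.798, 0.603, -0.002, 0.001]
contact_force: [-2.9, -11.6, 3.3]
gripper_width: 0.172
grasp_force: 5.7
```

Motion has stalled while the force rises: the stand is on its stop. One small seating push, then back off.

```bash
python3 -m crank '[[[0.001,0,0],[0,0,0],0.015],[[0.002,0,0],[0,0,0],0.015],[[0.003,0,0],[0,0,0],0.015],[[0.003,0,0],[0,0,0],0.015],[[0.003,0,0],[0,0,0],0.015]]'
```

```text
t: 10.2
tcp_pos: [0.4725, -0.0684, 0.0095]
tcp_rot: [0.798, 0.603, -0.003, 0.002]
contact_force: [-5.2, -15.4, 5.3]
gripper_width: 0.171
grasp_force: 8.2
```

```bash
python3 -m crank '[[[-0.004,0,0],[0,0,0],0.015],[[-0.010,0,0],[0,0,0],0.015],[[-0.025,0,0],[0,0,0],0.015],[[-0.045,0,0],[0,0,0],0.015],[[-0.070,0,0],[0,0,0],0.015]]'
python3 -m crank '[[[-0.03,0,0],[0,0,0],0.015],[[-0.05,0,-0.03],[0,0,0],0.015],[[-0.07,0,-0.07],[0,0,0],0.015],[[-0.10,0,-0.12],[0,0,0],0.015],[[-0.13,0,-0.16],[0,0,0],0.015]]'
python3 - <<'E'
from cell import r
from h import *
T=r.read_camera("top");f=T["frame"];S=r.read_camera("side")["frame"]
cv2.imwrite("pics/e.png",cv2.hconcat([cv2.resize(f[140:290,240:390],None,fx=2.6,fy=2.6,interpolation=2),cv2.resize(S[170:320,270:420],None,fx=2.6,fy=2.6,interpolation=2)])[:,:,::-1])
print(r.state()["contact_force"])
E
```

```text
t: 10.7
tcp_pos: [0.4559, -0.1282, 0.0095]
tcp_rot: [0.796, 0.605, 0.001, -0.0]
contact_force: [-0.3, -0.0, 0.5]
gripper_width: 0.167
grasp_force: 0.0
t: 11.2
tcp_pos: [0.422, -0.2493, 0.1646]
tcp_rot: [0.796, 0.605, 0.001, -0.0]
contact_force: [1.3, -0.6, 0.0]
gripper_width: 0.171
grasp_force: 0.0
[-0.28189816 -0.6068771  -0.1899789 ]
```

View pics/e.png

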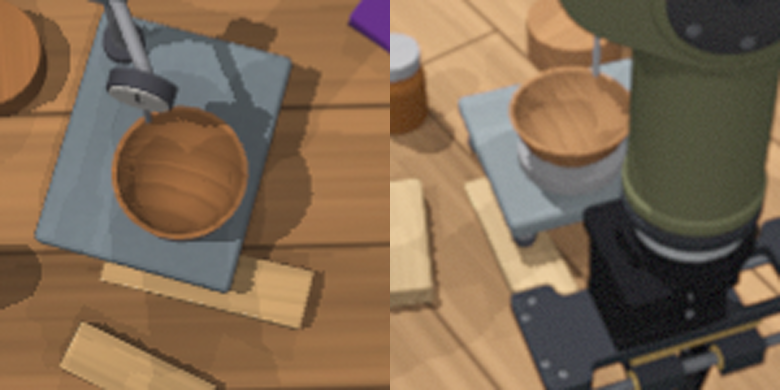

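The wedge lies straight under the foot, seen at side crop (525,238), and the fingers are clear. One numeric check that it held after release.

Run:
```python
from cell import r
from h import *
T=r.read_camera("top");f=T["frame"]
hsv=cv2.cvtColor(f,cv2.COLOR_RGB2HSV)
m=cv2.inRange(hsv,(85,20,60),(125,120,200));m[:,380:]=0
k=max(cv2.findContours(m,0,1)[0],key=cv2.contourArea);print(cv2.approxPolyDP(cv2.convexHull(k),3,True).reshape(-1,2).tolist())
b=np.array([[315,270],[299,328]])/2.6-.3+[240,140]
P=ray(T,b,.0265);print(P,P.mean(0),"foot->back along:",(P.mean(0)[:2]-[.4955,.018])@[.2757,.961],"lat",(P.mean(0)[:2]-[.4955,.018])@[.961,-.2757])
o=cv2.imread("pics/top0.png")[:,:,::-1]
g=lambda i:cv2.cvtColor(np.ascontiguousarray(i[120:262,245:335]),cv2.COLOR_RGB2GRAY).astype(np.float32)
# gauge head patch displacement start -> d -> now
tp=cv2.cvtColor(np.ascontiguousarray(o[120:160,272:302]),cv2.COLOR_RGB2GRAY);se=cv2.cvtColor(np.ascontiguousarray(f[110:170,262:312]),cv2.COLOR_RGB2GRAY)
up=lambda i:cv2.resize(i,None,fx=8,fy=8,interpolation=2)
l=cv2.minMaxLoc(cv2.matchTemplate(up(se),up(tp),cv2.TM_CCOEFF_NORMED));print("column shift px",(np.array(l[3])-80)/8,l[1])
from scipy.spatial.transform import Rotation as R
Rz=R.from_euler("z",-.279);ax=np.array([-.18,.14,0])/np.hypot(.18,.14);c=np.array([.085,.065,.245])-[.09,-.07,0]
h=[proj(T,Rz.apply(R.from_rotvec(ax*s*.072).apply(c)+[.09,-.07,0])+[.599,.06,0])[0] for s in(1,0,-1)];print(h)
```

```text
[[280, 145], [351, 165], [326, 251], [254, 231]]
[[ 0.5004831  -0.06606313  0.0265    ]
 [ 0.45054361 -0.05063817  0.0265    ]] [ 0.47551336 -0.05835065  0.0265    ] foot->back along: -0.0788832907058273 lat 0.001842710763539032
column shift px [-4.625 -5.75 ] 0.792027473449707
[array([272.54660791, 119.6638745 ]), array([277.51537478, 124.78105869]), array([282.83255727, 130.49047715])]
```

```bash
python3 -c "
from cell import r
print(r.sign_off(), r.state()['t'])"
```

```text
the job is handed in; nothing more can be done
the job is handed in; nothing more can be done
```

I pushed the wedge under the short foot until the stand came up against its stop; it measured level in the camera after release, with the fingers clear, and I handed the job in at about 11 s.

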